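Widen the tamper dock by one hole and park the tamper

ROBOT

A 6-joint arm with a two-finger parallel gripper is mounted at the origin on the work surface. World frame = base frame: x ahead of the robot, y to its left, z up, the work surface at z = 0. Lengths are in m, angles in rad, forces in N, time in s.
With the tool pointing down it reaches from about 0.25 to 0.775 m from the base axis. Payload 4 kg.
Tool frame: the origin (TCP) lies between the finger pads; the fingertips stand 14 mm ahead of it and the grasp point (between the pads) lies 5 mm behind it; z points along the fingers, y is the line along which they close (so a half turn about z gives the same grasp; the last joint's range is limited). The gripper opens to 94 mm and grips with 3 to 60 N. Pads are 16 mm wide; open, the fingers measure 119 mm over their backs; the gripper's body (75 mm by 177 mm) begins 78 mm behind the grasp point.
Start: joints at [1.164, 0.087, 1.371, -0, 1.684, -0.103], TCP at [0.165, 0.525, 0.22] pointing down, gripper open.
Joint ranges: [-3.1, 3.1], [-0.76, 2.03], [0.27, 2.55], [-1.08, 4.22], [0.17, 2.65], [-2.57, 2.57]. Speed limits (rad/s): [2.79, 2.79, 3.14, 3.14, 3.14, 3.14].

INTERFACE

Orientations are given as [roll, pitch, yaw] about the fixed x, y, z axes, in that order (R = Rz(yaw) Ry(pitch) Rx(roll)).
In Python, from bench import robot, snapshot gives the robot as it stands.
- The arm moves only by the tool carry_out, never from a script. Its argument "motion" is text: rows parted by semicolons, each of 4 numbers parted by spaces: the shift along the tool's x, y, z each as a share of 0.15 m, from -1 to 1, then the turn about the tool's z as a share of 180 degrees, from -1 to 1. A call has exactly 8 rows; each row is the pose to reach, as a shift and turn from the pose commanded when the call began, along the tool's axes at that moment, turning the shorter way round; what a row does not reach only later rows make up. A row lasts 1/10 s, in which the tool goes at most 50 mm and 8.59 degrees, less where a joint would pass 70% of its speed; a pose out of reach is approached as far as the arm can. A call with a number of a shift or a turn outside -1 to 1 is refused whole. A call with a gripper value outside its range is refused whole. "grip" is the opening, from -1 (shut) to 1 (fully open), set as the call begins (left out, the last holds). The fingers move at their own pace and stop on an object; the grip force is fixed at half the most. Time passes only in rows, so rows that repeat a pose let the fingers close, or fill a call up. It gives the time, the measured TCP pose, the force, the opening and the grip force at its end, in the units of the state.
- robot.get_obs(): the state, without advancing time (a new reading comes with each control period).
- snapshot(name): name is "side" or "top"; returns a dict with "image" (384x512x3 uint8, red, green, blue), "fx", "fy", "cx", "cy" (pixels), "pose" (4x4, takes a point from camera to world coordinates). Camera axes: x right, y up, looking along -z (the intrinsics and any distortion apply to the point x, -y, -z); pixel columns grow to the right and rows downward; lengths in m; the calibration is good to about 2 mm. A picture is of the moment at which its call begins. There is no depth.
- robot.close_job(): hands the job in; it is judged then, once.
The state is a dict: "time": time; "joint_positions": joint angles; "qvel": joint speeds; "joint_torque": joint torques, N m; "tool_pos": TCP position; "ee_rot": TCP orientation; "wrist_force": force on the tool from outside, world axes, zero at the start; "wrist_torque": the same for the moment, N m; "width": finger opening in m; "finger_force": force on a finger pad.
Only numpy, scipy, OpenCV 4.12 (cv2) and the standard library are available. Lean on these libraries where they do the work, as an engineer would, in place of code of your own. Each camera call takes 0.05 s, during which the arm holds its last target. There are 200 camera calls.

TASK

The tamper dock is set too narrow for the tamper. Pinch its sprung button tab to free the sliding stop, draw the stop outwards and let the button pop into the very next hole without straining it against the hole's edge, then stand the tamper upright on the rubber mat between the dock's two plates and let go. Leave the sugar bowl, puck screen, milk pitcher and grinder toggle as they are.

Things in the scene. Friction and masses are not known exactly. Their poses are not given: they have to be found in the camera images.
- dock: Tamper dock fixed to the slab: dark base plate 236 x 90 x 8 mm. Origin on the slab on the centre line; x = outward slide direction, y across, z up. Rubber mat (86 mm wide, top z = 12 mm) at x -66 to +26 mm. An open-topped aluminium channel (24 mm wide inside, walls to z = 34 mm) runs from x = 34 to 155 mm; its -y wall has a row of 11 mm long holes. A steel slide runs in it
- slide (a joint): how far the slide is drawn out along dock +x (m). Starts at about 0, locked by the button's nose in the first hole. The next hole is 32 to 52 mm further out (exact spacing unknown: feel for it), the one after 26 mm beyond that. Play 1.5 mm either way in a hole; friction about 1.5 N, some 3 N while the nose rubs on the wall. End stop at 81 mm
- button (a joint): how far the sprung button is pressed in along dock +y (m): 0 = popped out, nose through a hole; 0.010 = fully in. The nose is clear of the wall above 0.007, and when let go between holes it rides on the wall at about 0.007. Spring 3 N at 0, 7 N at 0.010
- pinch (a point): point on the slide, 57 mm above the slab, between button tab (-y side) and fixed post (+y side): upright steel plates, 24 mm long in x, 5 mm thick, 38 to 75 mm above the slab. Post's outer face at y = +11 mm from here; tab's at -21 mm popped out, -11 mm fully pressed, so a gripper centred here and closing along dock y squeezes the pair from 32 to 22 mm wide
- cross_plate (a point): centre of the near (-x) face of an upright aluminium plate on the slide, 100 mm wide in y, 6 mm thick, 40 to 78 mm above the slab, 32 mm to +x of the pinch point. Fingers standing between it and the bay can push the slide outwards on it
- nose: brass nose at the foot of the button tab, moving with it: 8 mm long in x, centred on the pinch point's x, 22 mm above the slab, pointing to dock -y; its tip shows 3 mm outside the wall when popped into a hole. Origin on the slab below the slide's centre line, shifted in y with the button
- stop_face (a point): centre of the slide's stop plate (70 mm wide, top 31 mm above the slab) on the face that looks at the mat, at mat height (12 mm). It moves with the slide
- back_face (a point): centre of the fixed back plate's face that looks at the mat, at mat height (12 mm). The bay lies between this and stop_face: 40 mm long at first, 72 to 92 mm at the next hole
- tamper_mid (a point): the tamper's centre, half-way up (45 mm above its foot), z along its axis: steel foot disc 58 mm across and 20 mm high, tapering to a 20 mm neck at 26 to 34 mm, then a walnut handle 30 mm across from 46 to 80 mm, top at 90 mm. About 0.4 kg. It stands upright on the slab
- bowl: glossy yellow sugar bowl, 92 mm across, 60 mm high, loose; origin under its centre
- screen: round steel puck screen, 58 mm across, 5 mm thick, lying loose; origin under its centre
- pitcher: steel milk pitcher, 80 mm across, 95 mm high, handle on its +y side, loose; origin under its centre
- toggle (a joint): chrome toggle on the block beside the compact grinder base: 0 = leaning towards the robot, 0.9 rad = leaning away
Things that resemble listed ones, but are neither listed nor needed, are in the scene too. Leave any blue look-alike of the part that bears tamper_mid alone.

How it is judged:
On the way, in this order (a step that is already met when the one before it is completed fails the run):
1. the button is pressed in and the slide is drawn off the first hole (value of joint button above 0.005 m and value of joint slide above 0.006 m), for 0.1 s.
2. the button has popped out in the next hole (value of joint button below 0.0015 m and value of joint slide between 0.028 and 0.056 m), for 0.3 s.
At the end, for the whole second after the job is handed in: The button is out (within 1.5 mm) in the next hole (slide drawn out between 28 and 56 mm), and the tamper stands upright (within 0.08 rad), at rest and released, its whole foot on the rubber mat between the back plate and the stop plate (within 15 mm of the dock's centre line) (all of step 2 and angle between tamper_mid's own z axis and vertical below 0.08 rad and z of tamper_mid in the frame of dock between 0.053 and 0.061 m and x of tamper_mid in the frame of back_face above 0.026 m and x of tamper_mid in the frame of stop_face below -0.026 m and y of tamper_mid in the frame of dock between -0.015 and 0.015 m and linear speed of tamper below 0.02 m/s); the robot touches nothing.
It fails at once if the button's nose is strained against a hole's edge with more than 25 N (contact force between nose and anything else above 25 N).
It fails at once if the tamper is tipped over (angle between tamper_mid's own z axis and vertical above 0.6 rad).
It fails at once if the sugar bowl, puck screen or milk pitcher is moved by more than 20 mm (distance of any of bowl, screen, pitcher from where it was at the start of the episode above 0.02 m).
It fails at once if the grinder toggle is flipped (velocity of joint toggle above 0.5 rad/s or velocity of joint toggle below -0.5 rad/s).
It also fails if it takes over 58 s, if anything falls off the work surface, if the arm or the gripper's body presses on something with over 40 N, if the wrist force passes 120 N, or if a joint passes its speed limit or range.

## Working session

There is one attempt and no reset: what is moved stays moved. The work goes in short steps, Python scripts to look and compute and a tool call to move; the robot and the scene stay as the last step left them, time stands still between calls to the robot, and variables do not carry over. Pictures are saved under pics/ and viewed, at most 10 in all, crops included, and the job is handed in when it is done.

Besides the shell and the picture viewer there is one more tool, called after ">>>" as a command line: name --argument value ..., lists and objects as JSON in quotes. carry_out: Moves the arm, as the interface text tells. Shift numbers are shares of 0.15 m and turn numbers shares of 180 degrees, none past 1 either way. Its arguments: {"type":"object","properties":{"motion":{"type":"string"},"grip":{"type":"number"}},"required":["motion"]}

```bash
mkdir -p pics; ls
python3 - <<'E'
from bench import robot, snapshot
import cv2, numpy as np
for n in("top","side"):
    s=snapshot(n); cv2.imwrite(f"pics/{n}0.png",cv2.resize(s["image"][:,:,::-1],(800,600)))
    cv2.imwrite(f"pics/raw_{n}0.png",s["image"][:,:,::-1])
    print({k:(v if k!="pose" else np.round(v,4).tolist()) for k,v in s.items() if k!="image"})
print(robot.get_obs())
E
```

```text
pics
{'fx': 363.57967786478196, 'fy': 363.57967786478196, 'cx': 254.16720949316252, 'cy': 186.82208820658224, 'pose': [[0.0099, 0.991, -0.1333, 0.4816], [-0.9999, 0.0105, 0.0042, 0.0187], [0.0056, 0.1332, 0.9911, 0.8972], [0.0, 0.0, 0.0, 1.0]]}
{'fx': 416.91968033871984, 'fy': 416.91968033871984, 'cx': 250.6139883874225, 'cy': 188.0546658324841, 'pose': [[0.8304, 0.4346, -0.3486, 0.2647], [-0.5568, 0.6257, -0.5463, -0.5462], [-0.0193, 0.6477, 0.7616, 0.8797], [0.0, 0.0, 0.0, 1.0]]}
{'time': 0.1, 'joint_positions': array([ 1.16391091e+00,  8.78947428e-02,  1.37206603e+00, -2.19197235e-05,
        1.68358736e+00, -1.03097862e-01]), 'qvel': array([ 0.00025904, -0.00010036, -0.0023375 , -0.00108885,  0.00365987,
       -0.00238881]), 'joint_torque': array([ 2.16299661e-03, -3.41252518e+01, -3.03302264e+01,  7.19180075e-02,
        3.04677850e-02, -8.24221706e-05]), 'tool_pos': array([0.16435591, 0.524396  , 0.21843254]), 'ee_rot': array([-3.13964531e+00, -1.79579222e-04,  2.83780248e+00]), 'wrist_force': array([1.02022808, 0.12451527, 0.53710232]), 'wrist_torque': array([ 0.03480944,  0.05964194, -0.01744299]), 'finger_force': 0.0, 'width': 0.09374124780823986}
```

View pics/top0.png

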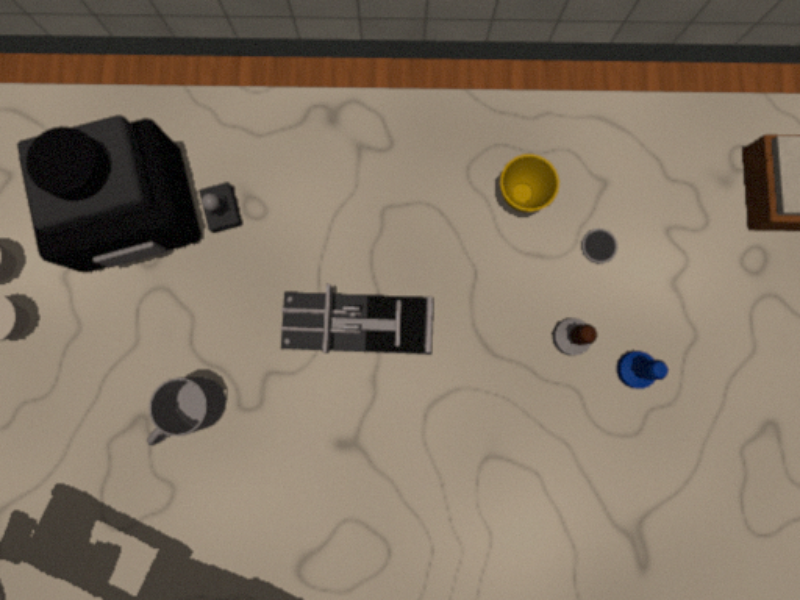

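View pics/side0.png

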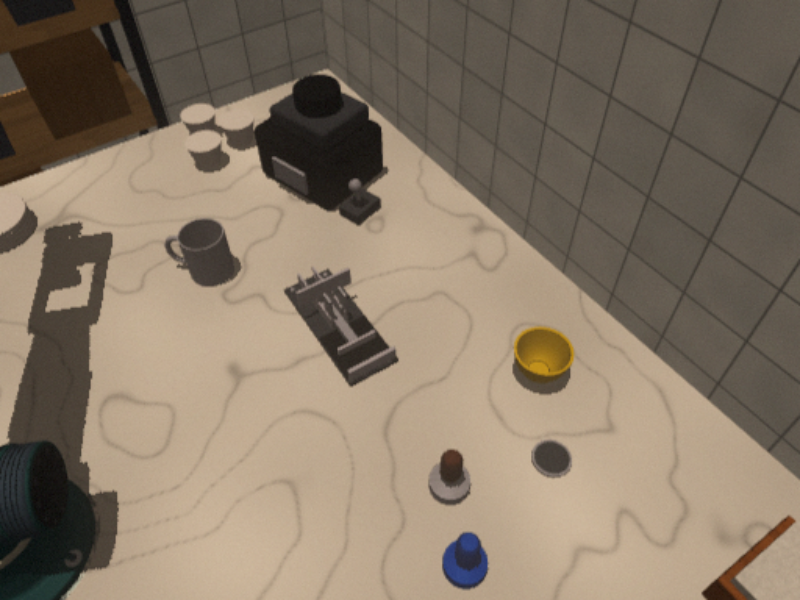

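The top view shows the dock at (357,322), with its outward direction pointing left (about world +y). The steel and walnut tamper is at (575,337) and the blue look-alike at (642,369). The bowl is at (528,183), the screen at (599,246), the pitcher at (182,405) and the toggle at (215,203). The tamper that fits the description is the steel-foot, walnut-handle one. Next I'll enlarge the crops.

```bash
cat > h.py <<'E'
import numpy as np, cv2
from bench import robot, snapshot
def ray(s,uv):
    d=np.array([(uv[0]-s["cx"])/s["fx"],-(uv[1]-s["cy"])/s["fy"],-1.]); P=s["pose"]
    return P[:3,3],P[:3,:3]@d
def onz(s,uv,z):
    o,d=ray(s,uv); return o+d*(z-o[2])/d[2]
def tri(s1,u1,s2,u2):
    o1,d1=ray(s1,u1);o2,d2=ray(s2,u2)
    a=np.linalg.lstsq(np.c_[d1,-d2],o2-o1,rcond=None)[0]
    p,q=o1+a[0]*d1,o2+a[1]*d2
    return (p+q)/2,np.linalg.norm(p-q)
def px(s,p):
    P=s["pose"]; c=P[:3,:3].T@(np.asarray(p)-P[:3,3])
    return np.array([s["cx"]-s["fx"]*c[0]/c[2], s["cy"]+s["fy"]*c[1]/c[2]])
E
python3 - <<'E'
from h import *
t=snapshot("top"); s=snapshot("side")
a=cv2.resize(t["image"][175:240,165:295,::-1],None,fx=6,fy=6,interpolation=cv2.INTER_CUBIC)  # dock
b=cv2.resize(s["image"][165:250,175:260,::-1],None,fx=4.6,fy=4.6,interpolation=cv2.INTER_CUBIC)
a=cv2.convertScaleAbs(a,alpha=1.6);b=cv2.convertScaleAbs(b,alpha=1.6)
c=cv2.resize(t["image"][190:255,340:440,::-1],(390,254),interpolation=cv2.INTER_CUBIC)
can=np.zeros((600,800,3),np.uint8)
a=cv2.resize(a,(780,390*780//780)); 
cv2.imwrite("pics/dtop.png",a)
can[:391,:391]=b[:391,:391]; can[:254,400:790]=c; can[300:554,400:790]=cv2.resize(s["image"][275:340,270:370,::-1],(390,254))[:254]
cv2.imwrite("pics/dside.png",can)
E
```

```text
(no output)
```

View pics/dtop.png

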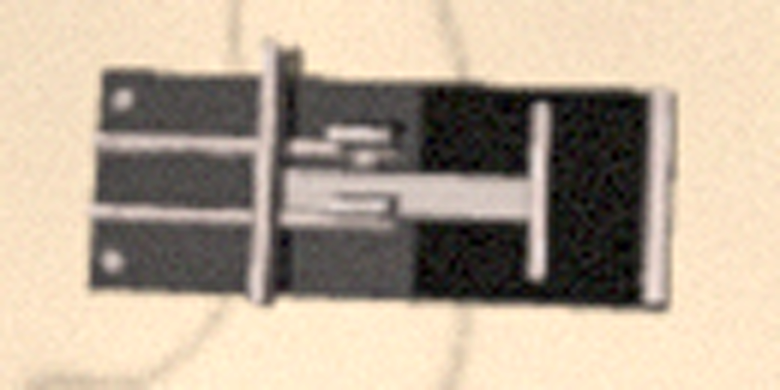

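View pics/dside.png

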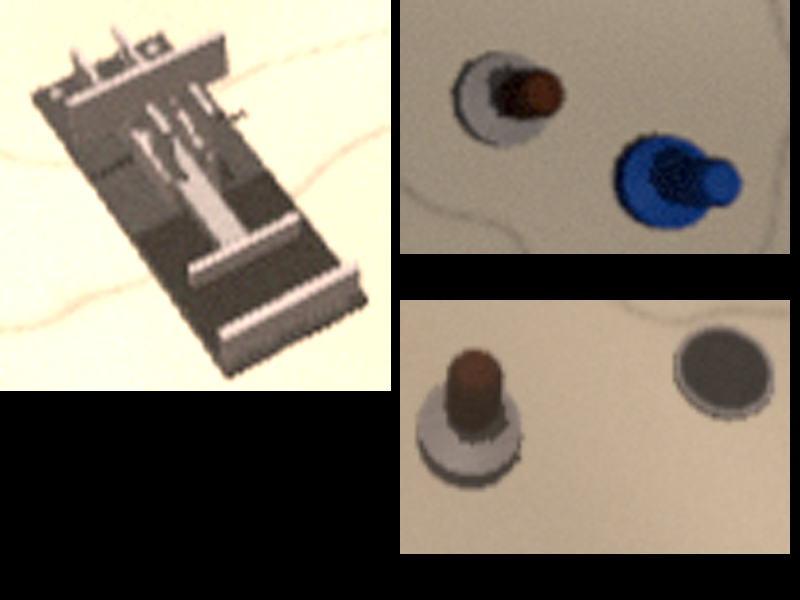

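The crops show the tab top at about (360,133) and the post top at (362,205), with the cross plate running from (268,40) to (260,300). The outer base corners are at (103,70) and (90,290). The walnut-handled tamper is clearly distinct from the blue one.

Run:
```python
from h import *
t=snapshot("top"); s=snapshot("side")
T=lambda x,y,z:onz(t,(x/6+165-.5+.08,y/6+175-.5+.08),z)
c1,c2=T(103,70,8),T(90,290,8); tab,post=T(360,133,75),T(362,205,75)
x1,x2=T(268,40,78),T(260,300,78); m=T(417,190,12)
r1,r2=T(672,88,31),T(666,305,31)
for n,p in dict(c1=c1,c2=c2,tab=tab,post=post,x1=x1,x2=x2,mat=m,r1=r1,r2=r2,s1=T(540,103,31),s2=T(537,280,31)).items(): print(n,p.round(4))
print("dist base",np.linalg.norm(c1-c2),"xp",np.linalg.norm(x1-x2),"tab-post",np.linalg.norm(tab-post))
S=lambda x,y:(x/4.6+175-.4,y/4.6+165-.4)
# side check: cross-plate top ends, z=78
print("side xplate",onz(s,S(70,103),78e-3).round(4) ,onz(s,S(224,38),78e-3).round(4))
print("side base corners", onz(s,S(34,95),.008).round(4),onz(s,S(228,378),.008).round(4),onz(s,S(368,298),.008).round(4))
T=lambda x,y,z:onz(t,(x/6+165-.42,y/6+175-.42),z/1000)
P=dict(c1=T(103,70,8),c2=T(90,290,8),tab=T(360,133,75),post=T(362,205,75),x1=T(268,40,78),x2=T(260,300,78),mat=T(417,190,12),s1=T(540,103,31),s2=T(537,280,31))
for k,v in P.items(): print(k,v.round(4))
# tamper: foot & handle top
for (u,v,z) in [(540,92,90)]: print("hand top", onz(t,((u-400)*100/390+340,v*65/254+190),.09).round(4))
print("foot top", onz(t,((500-400)*100/390+340,97*65/254+190),.014).round(4))
print("side handtop", onz(s,((475-400)*100/390+270,(362-300)*65/254+275),.09).round(4),"foot", onz(s,((470-400)*100/390+270,(432-300)*65/254+275),.014).round(4))
```

```text
c1 [-0.4699 -1.3775  8.    ]
c2 [ 0.2493 -1.3934  8.    ]
tab [-7.3684 -5.7063 75.    ]
post [-4.9097 -5.5874 75.    ]
x1 [-10.9901  -9.2911  78.    ]
x2 [-1.7497 -9.3288 78.    ]
mat [-0.4056 -0.5426 12.    ]
r1 [-3.3822  2.0196 31.    ]
r2 [-0.3772  1.9422 31.    ]
s1 [-3.1526  0.1848 31.    ]
s2 [-0.7014  0.1674 31.    ]
dist base 0.7193883555615704 xp 9.240473552991233 tab-post 2.4616171999967214
side xplate [0.5067 0.12   0.078 ] [0.602  0.1128 0.078 ]
side base corners [0.513  0.1962 0.008 ] [ 0.5049 -0.041   0.008 ] [ 0.5955 -0.0407  0.008 ]
c1 [0.6007 0.1935 0.008 ]
c2 [0.5106 0.1955 0.008 ]
tab [0.5687 0.0823 0.075 ]
post [0.5414 0.0809 0.075 ]
x1 [0.6034 0.1177 0.078 ]
x2 [0.5053 0.1181 0.078 ]
mat [0.5523 0.0635 0.012 ]
s1 [0.5861 0.014  0.031 ]
s2 [0.5156 0.0145 0.031 ]
hand top [ 0.5331 -0.2558  0.09  ]
foot top [ 0.5346 -0.2565  0.014 ]
side handtop [ 0.537  -0.2549  0.09  ] foot [ 0.5352 -0.2592  0.014 ]
```

>>> carry_out --motion "-1 -0.92 0 0.38;-1 -0.92 0 0.38;-1 -0.92 0 0.38;-1 -0.92 0 0.38;-1 -0.92 0 0.38;-1 -0.92 0 0.38;-1 -0.92 0 0.38;-1 -0.92 0 0.38" --grip 1

```text
time: 1.1
tool_pos: [0.2665, 0.348, 0.2196]
ee_rot: [3.141, -0.0, 1.637]
wrist_force: [0.2, -0.5, 0.7]
width: 0.0939
finger_force: 0.0
```

>>> carry_out --motion "-1 0.95 0 0.028;-1 0.95 0 0.028;-1 0.95 0 0.028;-1 0.95 0 0.028;-1 0.95 0 0.028;-1 0.95 0 0.028;-1 0.95 0 0.028;-1 0.95 0 0.028"

```text
time: 1.9
tool_pos: [0.4185, 0.2103, 0.2196]
ee_rot: [-3.142, -0.001, 1.558]
wrist_force: [-0.2, -0.1, 0.2]
width: 0.094
finger_force: 0.0
```

>>> carry_out --motion "-0.84 0.9 0.4 0;-0.84 0.9 0.4 0;-0.84 0.9 0.4 0;-0.84 0.9 0.4 0;-0.84 0.9 0.4 0;-0.84 0.9 0.4 0;-0.84 0.9 0.4 0;-0.84 0.9 0.4 0"

```text
time: 2.7
tool_pos: [0.5522, 0.0828, 0.1608]
ee_rot: [3.14, -0.001, 1.559]
wrist_force: [-0.1, -0.1, 0.7]
width: 0.0942
finger_force: 0.0
```

Run:
```python
from h import *
s=snapshot("side"); t=snapshot("top")
print(robot.get_obs()["tool_pos"],robot.get_obs()["ee_rot"])
a=cv2.convertScaleAbs(cv2.resize(s["image"][140:240,170:270,::-1],(600,600),interpolation=cv2.INTER_CUBIC),alpha=1.5)
cv2.imwrite("pics/s2.png",a)
```

```text
[0.55223922 0.0823885  0.16056474] [ 3.13987616e+00 -3.31198360e-04  1.55804304e+00]
```

View pics/s2.png

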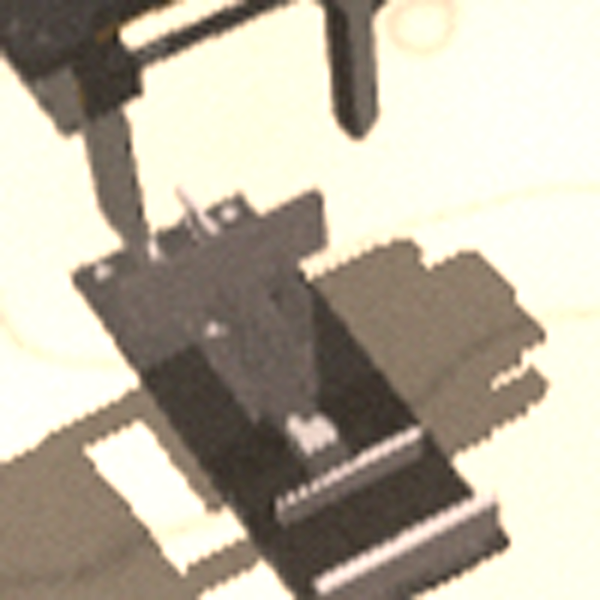

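The side view shows the open fingers standing on either side of the dock's tab and post, so I'll descend.

>>> carry_out --motion "0 0 0.12 0;0 0 0.24 0;0 0 0.36 0;0 0 0.48 0;0 0 0.6 0;0 0 0.7 0;0 0 0.7 0;0 0 0.7 0"

```text
time: 3.6
tool_pos: [0.5527, 0.0814, 0.0548]
ee_rot: [3.141, -0.0, 1.556]
wrist_force: [-0.1, -0.1, 0.1]
width: 0.0942
finger_force: 0.0
```

>>> carry_out --motion "0 0 0 0;0 0 0 0;0 0 0 0;0 0 0 0;0 0 0 0;0 0 0 0;0 0 0 0;0 0 0 0" --grip -0.3

```text
time: 4.4
tool_pos: [0.5532, 0.0811, 0.0545]
ee_rot: [3.14, -0.0, 1.556]
wrist_force: [3.2, 0.4, -2.5]
width: 0.0346
finger_force: 1.6
```

Only the tab finger is touching, which puts the pinch centre near x=0.550. That agrees with the top-view measurement, so I'll shift 3 mm and close.

>>> carry_out --motion "0 -0.01 0 0;0 -0.02 0 0;0 -0.02 0 0;0 -0.02 0 0;0 -0.02 0 0;0 -0.02 0 0;0 -0.02 0 0;0 -0.02 0 0" --grip -0.6

```text
time: 5.2
tool_pos: [0.5497, 0.0812, 0.0546]
ee_rot: [3.141, -0.0, 1.556]
wrist_force: [1.5, 0.1, -1.9]
width: 0.0207
finger_force: 30.1
```

>>> carry_out --motion "0.02 0 0 0;0.04 0 0 0;0.06 0 0 0;0.08 0 0 0;0.1 0 0 0;0.12 0 0 0;0.133 0 0 0;0.133 0 0 0"

```text
time: 6.0
tool_pos: [0.5502, 0.1017, 0.0546]
ee_rot: [3.141, -0.001, 1.556]
wrist_force: [3.9, -0.6, -2.3]
width: 0.0209
finger_force: 30.1
```

>>> carry_out --motion "0 0 0 0;0 0 0 0;0 0 0 0;0 0 0 0;0 0 0 0;0 0 0 0;0 0 0 0;0 0 0 0" --grip 0.6

```text
time: 6.8
tool_pos: [0.5498, 0.1011, 0.0545]
ee_rot: [-3.141, -0.0, 1.556]
wrist_force: [-0.2, -0.7, 0.1]
width: 0.0753
finger_force: 0.0
```

>>> carry_out --motion "0.02 0 0 0;0.04 0 0 0;0.06 0 0 0;0.08 0 0 0;0.1 0 0 0;0.12 0 0 0;0.133 0 0 0;0.14 0 0 0"

```text
time: 7.6
tool_pos: [0.5502, 0.1224, 0.0545]
ee_rot: [3.142, -0.0, 1.556]
wrist_force: [-0.3, 0.3, -0.6]
width: 0.0753
finger_force: 0.0
```

>>> carry_out --motion "0.007 0 0 0;0.014 0 0 0;0.021 0 0 0;0.028 0 0 0;0.035 0 0 0;0.042 0 0 0;0.049 0 0 0;0.056 0 0 0"

```text
time: 8.4
tool_pos: [0.5504, 0.1291, 0.0545]
ee_rot: [-3.141, 0.002, 1.555]
wrist_force: [-1.0, -4.4, 0.6]
width: 0.0751
finger_force: 2.5
```

>>> carry_out --motion "0.003 0 0 0;0.006 0 0 0;0.009 0 0 0;0.012 0 0 0;0.015 0 0 0;0.018 0 0 0;0.02 0 0 0;0.02 0 0 0"

```text
time: 9.2
tool_pos: [0.5504, 0.1324, 0.0545]
ee_rot: [-3.142, 0.002, 1.555]
wrist_force: [-0.2, -5.4, 0.2]
width: 0.0752
finger_force: 2.6
```

>>> carry_out --motion "0.002 0 0 0;0.004 0 0 0;0.006 0 0 0;0.008 0 0 0;0.01 0 0 0;0.012 0 0 0;0.014 0 0 0;0.014 0 0 0"

```text
time: 10.0
tool_pos: [0.5505, 0.1347, 0.0545]
ee_rot: [3.142, 0.001, 1.555]
wrist_force: [-0.5, -5.6, 1.6]
width: 0.0752
finger_force: 2.6
```

>>> carry_out --motion "0.002 0 0 0;0.004 0 0 0;0.006 0 0 0;0.008 0 0 0;0.01 0 0 0;0.012 0 0 0;0.014 0 0 0;0.014 0 0 0"

```text
time: 10.8
tool_pos: [0.5506, 0.1385, 0.0545]
ee_rot: [3.141, -0.001, 1.557]
wrist_force: [0.1, -0.3, -0.2]
width: 0.0754
finger_force: 0.4
```

>>> carry_out --motion "0.002 0 0 0;0.004 0 0 0;0.006 0 0 0;0.008 0 0 0;0.01 0 0 0;0.012 0 0 0;0.014 0 0 0;0.014 0 0 0"

```text
time: 11.6
tool_pos: [0.5505, 0.1399, 0.0545]
ee_rot: [3.141, -0.0, 1.556]
wrist_force: [0.7, -1.1, -0.8]
width: 0.0753
finger_force: 0.7
```

The push force dropped sharply, so the button may have popped. I'll look before pushing any further.

Run:
```python
from h import *
s=snapshot("side"); t=snapshot("top")
a=cv2.convertScaleAbs(cv2.resize(s["image"][150:230,170:240,::-1],(390,446),interpolation=cv2.INTER_CUBIC),alpha=2.2)
b=cv2.convertScaleAbs(cv2.resize(t["image"][170:240,160:225,::-1],(400,431),interpolation=cv2.INTER_CUBIC),alpha=2.2)
can=np.zeros((446,795,3),np.uint8);can[:,:390]=a;can[:431,395:]=b
cv2.imwrite("pics/pop.png",can)
```

```text
(no output)
```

View pics/pop.png

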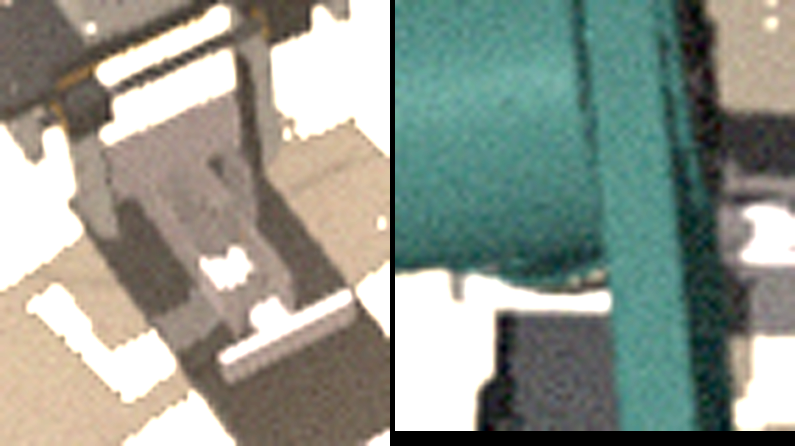

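>>> carry_out --motion "-0.05 0 0 0;-0.05 0 -0.3 0;-0.05 0 -0.6 0;-0.05 0 -0.8 0;-0.3 0 -0.8 0;-0.6 -0.02 -0.8 0;-0.9 -0.03 -0.8 0;-1 -0.03 -0.8 0"

```text
time: 12.5
tool_pos: [0.543, -0.0134, 0.1746]
ee_rot: [-3.141, 0.001, 1.553]
wrist_force: [0.6, -0.2, -0.4]
width: 0.0749
finger_force: 0.0
```

>>> carry_out --motion "-0.33 0 0 0;-0.66 0 0 0;-1 -0.03 0 0;-1 -0.03 0 0;-1 -0.03 0 0;-1 -0.03 0 0;-1 -0.03 0 0;-1 -0.03 0 0"

```text
time: 13.3
tool_pos: [0.5373, -0.1585, 0.1745]
ee_rot: [3.141, -0.0, 1.558]
wrist_force: [0.4, 0.1, 0.4]
width: 0.0749
finger_force: 0.0
```

Run:
```python
from h import *
s=snapshot("side"); t=snapshot("top")
a=cv2.convertScaleAbs(cv2.resize(s["image"][150:230,170:240,::-1],(390,446),interpolation=cv2.INTER_CUBIC),alpha=2)
b=cv2.convertScaleAbs(cv2.resize(t["image"][175:240,165:230,::-1],(400,400),interpolation=cv2.INTER_CUBIC),alpha=2)
can=np.zeros((446,795,3),np.uint8);can[:,:390]=a;can[:400,395:]=b
cv2.imwrite("pics/pop2.png",can); print(robot.get_obs()["tool_pos"])
```

```text
[ 0.5372533  -0.15887099  0.17456186]
```

View pics/pop2.png

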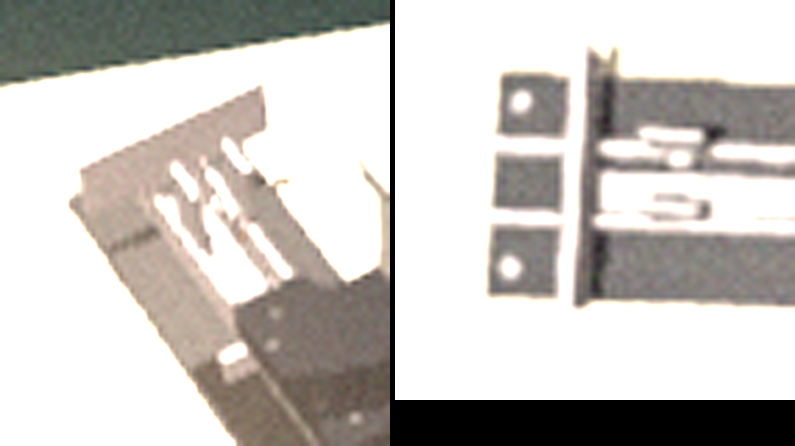

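The top crop shows the tab-to-post spacing back at about 12 px, the same as in the locked view (riding on the wall would give about 9 px). The slide has moved 31–34 mm, so the button has popped into the next hole. Next is the walnut tamper.

>>> carry_out --motion "-0.33 -0.007 0 0;-0.65 -0.007 0 0;-0.65 -0.007 0 0;-0.65 -0.007 0.2 0;-0.65 -0.007 0.4 0;-0.65 -0.007 0.6 0;-0.65 -0.007 0.77 0;-0.65 -0.007 0.77 0"

```text
time: 14.2
tool_pos: [0.5319, -0.2547, 0.0543]
ee_rot: [-3.134, -0.005, 1.557]
wrist_force: [-0.8, 0.4, 0.3]
width: 0.0751
finger_force: 0.0
```

>>> carry_out --motion "0 0 0 0;0 0 0 0;0 0 0 0;0 0 0 0;0 0 0 0;0 0 0 0;0 0 0 0;0 0 0 0" --grip -0.7

```text
time: 15.0
tool_pos: [0.5348, -0.2576, 0.0594]
ee_rot: [3.141, 0.0, 1.556]
wrist_force: [-0.0, 1.0, 1.8]
width: 0.0292
finger_force: 30.0
```

>>> carry_out --motion "0 0 -0.08 0;0 0 -0.2 0;0 0 -0.4 0;0 0 -0.6 0;0.15 0 -0.67 0;0.35 0.03 -0.67 0;0.55 0.06 -0.67 0;0.77 0.09 -0.67 0"

```text
time: 15.8
tool_pos: [0.5492, -0.1414, 0.1591]
ee_rot: [-3.14, -0.0, 1.555]
wrist_force: [0.1, -0.1, -3.8]
width: 0.029
finger_force: 30.0
```

>>> carry_out --motion "0.2 0 0 0;0.4 0 0 0;0.6 0 0 0;0.8 0 0 0;0.92 0 0 0;0.98 0 0 0;1 0 0 0;1 0 0 0"

```text
time: 16.6
tool_pos: [0.5518, 0.0074, 0.1592]
ee_rot: [-3.141, 0.0, 1.556]
wrist_force: [0.1, 0.2, -3.7]
width: 0.0292
finger_force: 30.0
```

Run:
```python
from h import *
s=snapshot("side"); o=robot.get_obs(); print(o["tool_pos"],o["ee_rot"],o["width"])
cv2.imwrite("pics/carry.png",cv2.convertScaleAbs(cv2.resize(s["image"][130:250,160:280,::-1],(600,600),interpolation=cv2.INTER_CUBIC),alpha=1.7))
```

```text
[0.55186313 0.00698766 0.15930936] [-3.14110839e+00  5.84888942e-04  1.55534710e+00] 0.02931880984312491
```

View pics/carry.png

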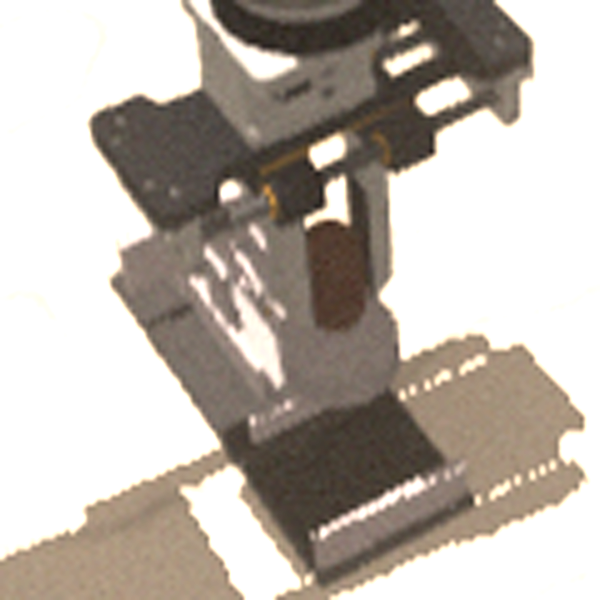

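The tamper hangs upright over the bay. In the crop, the back plate top runs from (315,535) to (465,465) and the left end of the stop plate top is at about (250,430). I'll check the bay centre from these.

Run:
```python
from h import *
s=snapshot("side")
for n,u,v,z in [("stop topleft",252,428,.031),("back topL",315,535,.031),("back topR",467,465,.031),("matfront base L",312,578,.008)]:
    print(n,onz(s,(u/5+159.6,v/5+129.6),z).round(4))
c=np.array([.5515,0,0])
# foot bottom outline expected now
print(px(s,[.5518,.007,.159-.0594]),robot.get_obs()["time"])
```

```text
stop topleft [0.5181 0.0463 0.031 ]
back topL [ 0.5106 -0.0274  0.031 ]
back topR [ 0.595  -0.0348  0.031 ]
matfront base L [ 0.5029 -0.0341  0.008 ]
[227.8030056  202.45008455] 16.7
```

>>> carry_out --motion "0.007 0 0.1 0;0.007 0 0.2 0;0.007 0 0.3 0;0.007 0 0.4 0;0.007 0 0.48 0;0.007 0 0.54 0;0.007 0 0.57 0;0.007 0 0.57 0"

```text
time: 17.5
tool_pos: [0.5517, 0.0089, 0.0732]
ee_rot: [-3.14, -0.0, 1.556]
wrist_force: [-0.0, 0.7, -3.2]
width: 0.0298
finger_force: 30.0
```

>>> carry_out --motion "0 0 0.004 0;0 0 0.008 0;0 0 0.012 0;0 0 0.015 0;0 0 0.017 0;0 0 0.017 0;0 0 0.017 0;0 0 0.017 0"

```text
time: 18.3
tool_pos: [0.552, 0.0089, 0.0714]
ee_rot: [3.142, -0.0, 1.556]
wrist_force: [-0.3, 0.1, -3.0]
width: 0.0293
finger_force: 30.0
```

>>> carry_out --motion "0 0 0.002 0;0 0 0.004 0;0 0 0.006 0;0 0 0.008 0;0 0 0.01 0;0 0 0.01 0;0 0 0.01 0;0 0 0.01 0"

```text
time: 19.1
tool_pos: [0.552, 0.0088, 0.0713]
ee_rot: [3.141, 0.0, 1.556]
wrist_force: [-4.4, 0.5, 5.5]
width: 0.0294
finger_force: 30.0
```

The foot is on the mat. Release and rise.

>>> carry_out --motion "0 0 0 0;0 0 0 0;0 0 0 0;0 0 0 0;0 0 0 0;0 0 0 0;0 0 0 0;0 0 0 0" --grip 0.4

```text
time: 19.9
tool_pos: [0.552, 0.0088, 0.0699]
ee_rot: [3.142, -0.0, 1.556]
wrist_force: [-0.2, -0.3, -0.4]
width: 0.0657
finger_force: 0.0
```

>>> carry_out --motion "0 0 -0.1 0;0 0 -0.3 0;0 0 -0.5 0;0 0 -0.7 0;-0.3 0 -0.8 0;-0.6 0 -0.8 0;-0.9 0 -0.8 0;-1 0 -0.8 0"

```text
time: 20.7
tool_pos: [0.5497, -0.1449, 0.1914]
ee_rot: [3.14, 0.002, 1.552]
wrist_force: [0.4, -0.4, 1.3]
width: 0.0661
finger_force: 0.0
```

>>> carry_out --motion "-0.3 0 0 0;-0.6 0 0 0;-0.9 0 0 0;-1 0 0 0;-1 0 0 0;-1 0 0 0;-1 0 0 0;-1 0 0 0"

```text
time: 21.5
tool_pos: [0.548, -0.2893, 0.1903]
ee_rot: [3.141, -0.0, 1.558]
wrist_force: [-0.4, 0.2, -0.4]
width: 0.0659
finger_force: 0.0
```

Run:
```python
from h import *
s=snapshot("side"); t=snapshot("top")
a=cv2.convertScaleAbs(cv2.resize(s["image"][150:250,170:270,::-1],(390,390),interpolation=cv2.INTER_CUBIC),alpha=1.6)
b=cv2.convertScaleAbs(cv2.resize(t["image"][165:250,165:295,::-1],(400,262),interpolation=cv2.INTER_CUBIC),alpha=1.6)
can=np.zeros((390,795,3),np.uint8);can[:,:390]=a;can[:262,395:]=b
cv2.imwrite("pics/end.png",can); o=robot.get_obs(); print(o["tool_pos"],o["wrist_force"])
```

```text
[ 0.54789351 -0.28980253  0.19028509] [0.91519635 0.20330624 0.10599986]
```

View pics/end.png

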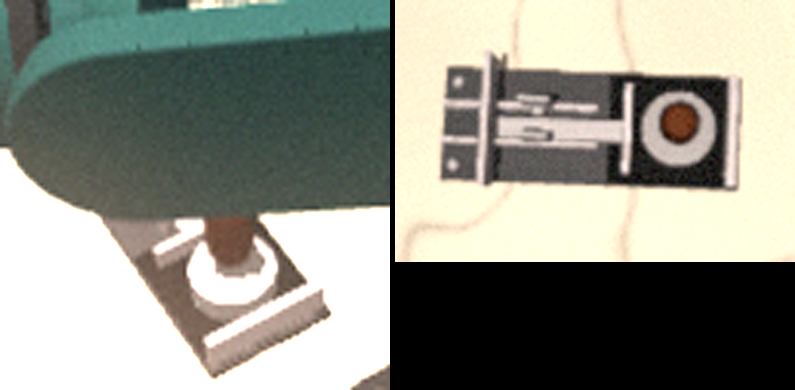

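The top crop shows the tamper upright at about (679,125), centred between the stop plate at (627,128) and the back plate at (733,132), with the foot clear of both. The tab and post keep their popped-out spacing (535,100 and 538,134), and the arm is clear. I'll hand it in.

```bash
python3 -c "
from bench import robot
print(robot.close_job())"
```

```text
the job is handed in; nothing more can be done
None
```

I handed the job in at about 22 s with the button popped into the next hole and the walnut tamper standing upright, released, on the mat between the plates; I steered clear of the bowl, screen, pitcher and toggle, and the hand-in returned no verdict.

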